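# Wedge the loose shelf rail tight

## Robot

A 6-joint arm with a two-finger parallel gripper is mounted at the origin on the work surface. World frame = base frame: x ahead of the robot, y to its left, z up, the work surface at z = 0. Lengths are in m, angles in rad, forces in N, time in s.
With the tool pointing down it reaches from about 0.375 to 0.9 m from the base axis. Payload 3.1 kg.
Tool frame: the origin (TCP) lies on the centre line of the jaws, within the pads' length; the fingertips stand 14 mm ahead of it and the grasp point (between the pads) lies 5 mm behind it; z points along the fingers, y is the line along which they close (so a half turn about z gives the same grasp; the last joint's range is limited). The gripper opens to 85 mm and grips with 20 to 120 N. Pads are 22 mm wide; open, the fingers measure 114 mm over their backs; the gripper's body (76 mm by 85 mm) begins 54 mm behind the grasp point. The pads swing forward as they close: fully open they stand 13 mm farther back than shut.
Start: joints at [-1.52, 0.527, 1.433, -0, 1.181, -0.178], TCP at [0.142, -0.609, 0.245] pointing down, gripper open.
Joint ranges: [-3.08, 3.08], [-0.75, 2.2], [0.22, 2.44], [-1.43, 4.57], [0, 2.65], [-2.85, 2.85]. Speed limits (rad/s): [2.79, 2.79, 3.14, 3.14, 3.14, 3.14].

## Interface

Orientations are given as a 3x3 rotation matrix whose columns are the frame's x, y, z axes.
In Python, from station import arm gives the robot as it stands.
- The arm moves only by the tool play_rows, never from a script. Its argument "plan" is a list of rows, each a list of 6 numbers: the shift along the tool's x, y, z as a fraction of full scale, then the turn, a rotation vector about the tool's x, y, z as a fraction of full scale. In form: [[x, y, z, rx, ry, rz], ...]. A call has 1 to 12 rows; each row is the pose to reach, as a shift and turn from the pose commanded when the call began, along the tool's axes at that moment; what a row does not reach only later rows make up. Full scale, the value 1, is 1 m for a shift and 90 degrees for a turn. A row lasts 1/10 s, in which the tool goes at most 50 mm and 8.59 degrees, less where a joint would pass 70% of its speed; a pose out of reach is approached as far as the arm can. A call with a number of a shift or a turn outside -1 to 1 is refused whole. A call with a gripper value outside its range is refused whole. "hand" is the closure, from 0 (fully open) to 1 (shut), set as the call begins (left out, the last holds). The fingers move at their own pace and stop on an object; "grip_force" is the grip in N (left out, the last holds). Time passes only in rows, so rows that repeat a pose let the fingers close. It gives the time, the measured TCP pose, the force, the opening and the grip force at its end, in the units of the state.
- arm.get_obs(): the state, without advancing time (a new reading comes with each control period).
- arm.camera(name): name is "scene" or "top" or "wrist"; returns the picture (400x640x3 uint8, red, green, blue); there is no depth.
- arm.camera_model(name): a dict with "fov_y" (degrees; the focal length in pixels is half the picture's height over the tangent of half this angle, whatever the lens; pixels are square), "cx", "cy" (the principal point, pixels), "rvec" (rotation vector, rad) and "tvec" (3), from world to camera coordinates, as OpenCV has them. Camera axes: x right, y down, z forward; pixel columns grow to the right and rows downward; lengths in m; the calibration is good to about 2 mm. A picture is of the moment at which its call begins: read the wrist's pose just before it. camera_model takes no time and is no camera call; for the wrist camera it gives the pose at the moment of the call.
- arm.job_done(): hands the job in; it is judged then, once.
The state is a dict: "t": time; "joint_positions": joint angles; "qvel": joint speeds; "effort": joint torques, N m; "ee_pos": TCP position; "orientation": TCP orientation; "wrist_force": force on the tool from outside, world axes, zero at the start; "wrist_torque": the same for the moment, N m; "width": finger opening in m; "gripper_force": force on a finger pad.
Only numpy, scipy, OpenCV 4.12 (cv2) and the standard library are available. Lean on these libraries where they do the work, as an engineer would, in place of code of your own. Each camera call takes 0.05 s, during which the arm holds its last target. There are 200 camera calls.

## Task

The front rail of the low grey shelf unit rattles in its bracket. Take the wooden wedge from its white holder, stand it thin end down in the bracket's slot beside the rail with its slanted face towards the rail, and let go while it is still loose; then tap or press its top down by feel, with about 15 N, until it will go no further and stays jammed upright with the rail tight, without forcing it so hard that the bracket cracks. Leave the other things where they stand.

Things in the scene. Friction and masses are not known exactly. Their poses are not given: they have to be found in the camera images.
- wedge: Loose wooden wedge, about 30 g. Origin: middle of its thin end; z along its 84 mm length to the thick end; 24 wide along y (parallel faces, the ones to grip). Flat face at x = -2, slanted face at x = 2 + z/6 mm: 4 thick at the thin end, 18 at the thick end, whose middle is at x = +7. At the start it stands thin end down in the holder, axes about as the holder's, top 59 mm clear.
- holder: White square block, fixed, 64 x 64, 29 high, with a 25 deep pocket in its middle that holds the wedge loosely. Origin: middle of its underside, on the table. It stands on the left or on the right of the shelf unit, turned up to 0.5 rad.
- shelf: Low grey plastic shelf unit, fixed. Origin on the table right below the middle of the slot; x from the slot towards rail and deck, z up. Bracket at the front: two cheeks 72 high, 8 thick, 28 apart inside (y = -14, +14), x = -19 to 43; between them at the -x end a jaw with an upright face at x = -6 mm, plus or minus 1.7 (differs from unit to unit, not measured), 72 high.
- slot (a point): Middle of the slot's mouth, between jaw and rail, on the shelf at x = 0, y = 0, z = 72 mm (level with the bracket's top); axes as the shelf's. The slot is open above and 68 deep.
- deck (a point): Middle of the top of the shelf's deck (180 along x, 270 along y, 50 mm above the table), with a rim 14 high at the back and ends and a cup and a canister on it.
- rail: Grey front rail along the shelf's y, 0.29 m long, top 70 to 72 mm high, sliding stiffly (about 4 N) along the shelf's x. Origin at x = 0 in the shelf's frame when nearest to the jaw (starts at 0 to 1.5 mm), at x = +4 mm against its stop.
- flank (a point): On the rail: upper edge of its flank that faces the jaw, at the slot's mouth (72 mm high, shelf x = 2.9 mm plus the rail's own x). The flank slants like the wedge: 1 mm nearer to the jaw per 6 mm below.
- stop (a point): On the shelf, top of the wall behind the rail (62 high). A wedge let go stands loose, thin end 15 to 50 mm below the mouth. A push of 4 to 8 N slides it down, the rail moving aside, until the rail meets its stop and the push rises steeply, thin end 42 to 66 mm deep. About 15 N jams it well. The wedge pressing on the rail with over 38 N (a push clearly above 25 N) cracks the bracket.
- sippy_cup: Clear sippy cup with white lid, 72 wide, 114 high, on the shelf's deck; origin under its middle. To be left alone.
- canister: Aluminium canister with screw lid, 84 wide, 123 high, on the shelf's deck; origin under its middle. To be left alone.
- plate: Red melamine plate, 140 wide, 16 high, on the table; origin under its middle. To be left alone.
- mug: White mug, 80 wide, 90 high, with a handle, on the table on the side where the holder is not. Origin under its middle. To be left alone.
- clothes_peg: White plastic clothes peg, 75 long, 11 high, lying on the table. To be left alone.
- spoon: Metal spoon with a wooden handle, lying on the table. To be left alone.
- salt_jar: Small glass jar, 52 wide, 85 high, on the table; origin under its middle. To be left alone.

How it is judged:
On the way, in this order (a step that is already met when the one before it is completed fails the run):
1. the wedge stands in the slot, let go and still loose, the rail not yet against its stop (horizontal distance between wedge and slot below 0.01 m and z of wedge in the frame of slot below -0.012 m and angle between wedge's own z axis and vertical below 0.2 rad and contact force between wedge and the fingers below 0.1 N and contact force between wedge and rail below 8 N and x of rail in the frame of shelf below 0.0033 m), for 0.2 s.
2. the wedge is driven down until the rail is against its stop and under pressure (x of rail in the frame of shelf above 0.0035 m and contact force between wedge and rail above 8 N), for 0.2 s.
At the end, for the whole second after the job is handed in: The wedge stands upright (within 0.1 rad) and at rest in the slot, thin end at least 38 mm below the mouth, the rail is against its stop (moved more than 3.5 mm) and the released wedge still presses on it with more than 8 N (all of step 2 and horizontal distance between wedge and slot below 0.01 m and z of wedge in the frame of slot below -0.038 m and angle between wedge's own z axis and vertical below 0.1 rad and linear speed of wedge below 0.01 m/s); the robot touches nothing.
It fails at once if the bracket cracks: the wedge presses on the rail with more than 38 N (contact force between wedge and rail above 38 N).
It fails at once if the shelf unit is pushed by the arm or fingers with more than 25 N (contact force between any of the fingers, the arm and shelf above 25 N).
It fails at once if a bystander is shoved by more than 4 cm or knocked over (distance of any of sippy_cup, canister, plate, mug, clothes_peg, spoon, salt_jar from where it was at the start of the episode above 0.04 m or angle between any of sippy_cup, canister, mug, salt_jar's own z axis and vertical above 0.5 rad).
It also fails if it takes over 48 s, if anything falls off the work surface, if the arm or the gripper's body presses on something with over 40 N, if the wrist force passes 120 N, or if a joint passes its speed limit or range.

## Working session

There is one attempt and no reset: what is moved stays moved. The work goes in short steps, Python scripts to look and compute and a tool call to move; the robot and the scene stay as the last step left them, time stands still between calls to the robot, and variables do not carry over. Pictures are saved under pics/ and viewed, at most 10 in all, crops included, and the job is handed in when it is done.

Besides the shell and the picture viewer there is one more tool, called after "Call:" by a JSON object that holds its "op" and its "data". play_rows: Moves the arm, as the interface text tells. Its arguments: {"type":"object","properties":{"plan":{"type":"array","items":{"type":"array","items":{"type":"number"}}},"hand":{"type":"number"},"grip_force":{"type":"number"}},"required":["plan"]}

```bash
mkdir -p pics
cat > h.py <<'E'
import numpy as np, cv2
from station import arm
def cam(n):
    m=arm.camera_model(n); im=arm.camera(n)
    return im,m
def save(im,f): cv2.imwrite('pics/'+f,cv2.cvtColor(im,cv2.COLOR_RGB2BGR))
def K(m):
    f=200/np.tan(np.radians(m['fov_y'])/2); return np.array([[f,0,m['cx']],[0,f,m['cy']],[0,0,1]])
def ray(m,p):
    R=cv2.Rodrigues(np.array(m['rvec'],float))[0]; t=np.array(m['tvec'],float).ravel()
    d=R.T@np.linalg.solve(K(m),[p[0],p[1],1.]); return -R.T@t,d
def onz(m,p,z):
    o,d=ray(m,p); return o+d*(z-o[2])/d[2]
def proj(m,P):
    return cv2.projectPoints(np.array(P,float).reshape(-1,3),np.array(m['rvec'],float),np.array(m['tvec'],float),K(m),None)[0].reshape(-1,2)
E
python3 - <<'E'
from h import *
for n in ['top','scene']:
    im,m=cam(n); save(im,n+'0.png'); print(n,m, onz(m,(320,200),0))
print(arm.get_obs())
E
```

```text
top {'fov_y': 51.17038615760143, 'cx': 326.5838544809644, 'cy': 190.81316316339303, 'rvec': array([ 2.13931879, -2.16333249,  0.16126013]), 'tvec': array([-0.0096911 ,  0.5965372 ,  1.12572049])} [0.57584162 0.00262487 0.        ]
scene {'fov_y': 46.796473090585685, 'cx': 317.318821484341, 'cy': 196.05915185241798, 'rvec': array([ 1.14633796,  2.15282952, -1.10910518]), 'tvec': array([ 0.33528752, -0.22397416,  1.45750846])} [ 0.53153583 -0.04484087  0.        ]
{'t': 0.1, 'joint_positions': array([-1.52049720e+00,  5.28359071e-01,  1.43374881e+00,  1.19057850e-05,
        1.18142141e+00, -1.78515747e-01]), 'qvel': array([ 0.00097649, -0.00186421, -0.00378032, -0.00150976,  0.00219579,
        0.00104419]), 'effort': array([-1.33162875e-04, -4.43304884e+01, -1.78587091e+01, -2.81348321e-04,
        3.91051974e-03,  4.70797076e-06]), 'ee_pos': array([ 0.14175582, -0.60808849,  0.2444482 ]), 'orientation': array([[ 9.73936936e-01,  2.26818954e-01, -8.63692022e-05],
       [ 2.26818693e-01, -9.73935079e-01,  1.93473714e-03],
       [ 3.54717059e-04, -1.90390211e-03, -9.99998125e-01]]), 'wrist_force': array([ 1.18095508, -0.40127108,  0.51657061]), 'wrist_torque': array([-0.00614732, -0.06313865, -0.07154789]), 'gripper_force': 0.0, 'width': 0.08530367522831976}
```

View pics/top0.png

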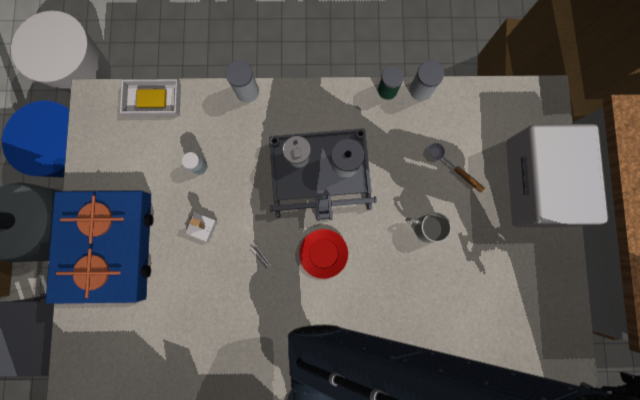

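View pics/scene0.png

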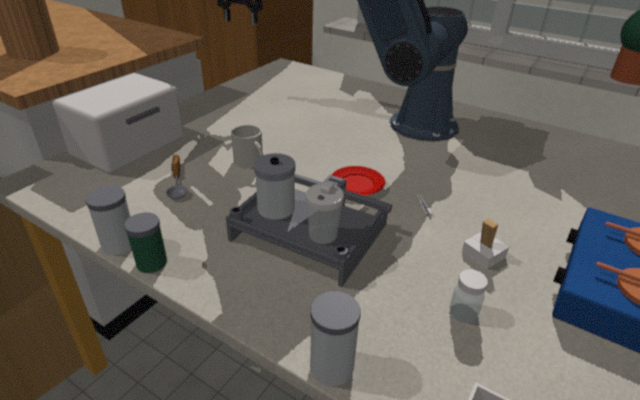

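The top view shows the holder with the wedge at (200,227), the bracket at (323,207), the plate at (324,254), the peg at (260,256) and the jar at (193,162). The scene view agrees: wedge at (489,232), bracket at (330,183).

Run:
```python
from h import *
m=arm.camera_model('top')
im=cv2.cvtColor(cv2.imread('pics/top0.png'),cv2.COLOR_BGR2RGB)
for n,p,z in [('holder',(200,228),.029),('bracket',(323,205),.072),('railL',(276,212),.07),('railR',(374,201),.07),('BL',(273,136),.064),('BR',(364,131),.064),('plate',(324,254),.016),('mug',(433,227),.09),('jar',(192,162),.085),('peg',(260,256),.01)]:
    print(n,onz(m,p,z).round(3))
a=im[205:250,175:225]; b=im[185:225,295:350]
save(np.hstack([cv2.resize(a,(400,360),interpolation=2),cv2.resize(b,(400,360),interpolation=2)]),'crop1.png')
w=arm.camera_model('wrist'); o=arm.get_obs()
R=cv2.Rodrigues(w['rvec'])[0]; c=-R.T@w['tvec'].ravel()
print(w['fov_y'],w['cx'],w['cy'],'cam in tool',o['orientation'].T@(c-o['ee_pos']),'\n',o['orientation'].T@R.T)
```

```text
holder [0.497 0.338 0.029]
bracket [ 0.553 -0.006  0.072]
railL [0.536 0.122 0.07 ]
railR [ 0.563 -0.145  0.07 ]
BL [0.75  0.132 0.064]
BR [ 0.762 -0.123  0.064]
plate [ 0.422 -0.007  0.016]
mug [ 0.49  -0.297  0.09 ]
jar [0.673 0.348 0.085]
peg [0.418 0.173 0.01 ]
58.227774808349686 315.59514664086703 194.65402097140884 cam in tool [ 0.08000234  0.00036678 -0.12776132] 
 [[ 1.19401483e-04 -9.49251104e-01 -3.14519200e-01]
 [ 9.99999408e-01 -2.26794324e-04  1.06412001e-03]
 [-1.08144827e-03 -3.14519141e-01  9.49250515e-01]]
```

View pics/crop1.png

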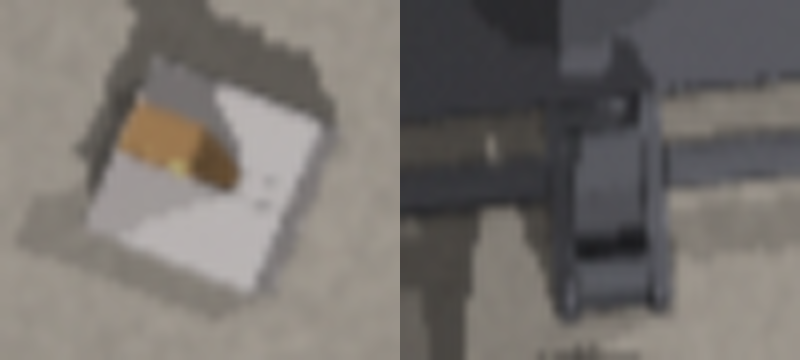

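Call:
{"op": "play_rows", "data": {"plan": [[0.461,-0.312,-0.055,0,0,-0.82],[0.461,-0.312,-0.055,0,0,-0.82],[0.461,-0.312,-0.055,0,0,-0.82],[0.461,-0.312,-0.055,0,0,-0.82],[0.461,-0.312,-0.055,0,0,-0.82],[0.461,-0.312,-0.055,0,0,-0.82],[0.461,-0.312,-0.055,0,0,-0.82],[0.461,-0.312,-0.055,0,0,-0.82],[0.461,-0.312,-0.055,0,0,-0.82],[0.461,-0.312,-0.055,0,0,-0.82],[0.461,-0.312,-0.055,0,0,-0.82],[0.461,-0.312,-0.055,0,0,-0.82]], "hand": 0}}

```text
t: 1.3
ee_pos: [0.5228, -0.1963, 0.3006]
orientation: [[0.048, 0.999, 0.002], [0.999, -0.048, 0.001], [0.001, 0.002, -1.0]]
wrist_force: [-0.2, -0.4, 0.2]
width: 0.0855
gripper_force: 0.0
```

Call:
{"op": "play_rows", "data": {"plan": [[0.539,-0.054,0.1,0,0,-0.82],[0.539,-0.054,0.1,0,0,-0.82],[0.539,-0.054,0.1,0,0,-0.82],[0.539,-0.054,0.1,0,0,-0.82],[0.539,-0.054,0.1,0,0,-0.82],[0.539,-0.054,0.1,0,0,-0.82],[0.539,-0.054,0.1,0,0,-0.82],[0.539,-0.054,0.1,0,0,-0.82],[0.539,-0.054,0.1,0,0,-0.82],[0.539,-0.054,0.1,0,0,-0.82],[0.539,-0.054,0.1,0,0,-0.82],[0.539,-0.054,0.1,0,0,-0.82]]}}

```text
t: 2.5
ee_pos: [0.4937, 0.3453, 0.1986]
orientation: [[-0.946, 0.325, -0.002], [0.325, 0.946, 0.001], [0.002, 0.0, -1.0]]
wrist_force: [-0.6, -0.6, 0.3]
width: 0.0854
gripper_force: 0.0
```

Run:
```python
from h import *
o=arm.get_obs(); im,m=cam('wrist'); save(im,'w1.png')
np.save('w1.npy',dict(m=m,im=im),allow_pickle=True)
print(o['ee_pos'],o['orientation'].round(4).tolist(),o['joint_positions'].round(2),o['wrist_force'])
h=cv2.cvtColor(im,cv2.COLOR_RGB2HSV)
mk=((h[...,0]>5)&(h[...,0]<25)&(h[...,1]>100)&(h[...,2]>60)).astype(np.uint8)
n,l,s,c=cv2.connectedComponentsWithStats(mk)
print([(s[i].tolist(),c[i]) for i in range(1,n) if s[i,4]>100])
```

```text
[0.49374007 0.3452786  0.19859092] [[-0.9457, 0.3251, -0.0015], [0.3251, 0.9457, 0.001], [0.0018, 0.0005, -1.0]] [ 0.42  0.55  1.54  0.    1.05 -0.82] [-0.57136994 -0.57328494  0.31009634]
[([582, 74, 58, 86, 1607], array([623.46795271, 125.57747355]))]
```

View pics/w1.png

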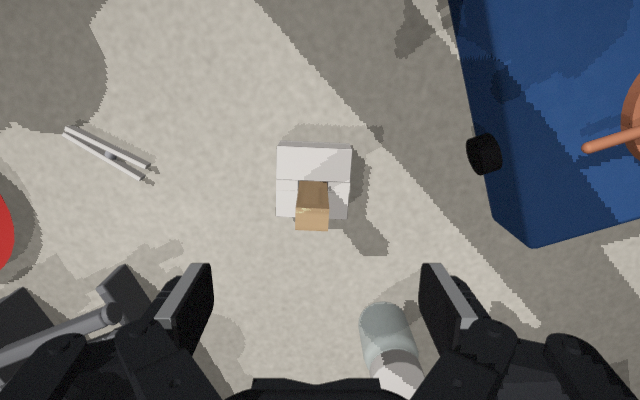

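The wrist view shows the holder at cols 276-352, rows 145-220. The wedge's light top face is at cols 296-329, rows 205-231, and its darker robot-side face runs from row 180 to row 205. I'll cast these onto their heights to tell flat from slanted.

Run:
```python
from h import *
d=np.load('w1.npy',allow_pickle=True).item(); m,im=d['m'],d['im']
o=arm.get_obs(); R=o['orientation'];p0=o['ee_pos']
T=lambda p,z:(R.T@(onz(m,p,z)-p0)*1000).round(1)
g=cv2.cvtColor(im,cv2.COLOR_RGB2GRAY).astype(int)
print('col312',[(r,g[r,308:316].mean().round().astype(int)) for r in range(172,240)])
print('row218',g[214:222].mean(0)[286:340].round().astype(int).tolist())
print('row192',g[188:196].mean(0)[286:340].round().astype(int).tolist())
for p,z in [((312,180),.029),((312,205),.088),((312,231),.088),((296,218),.088),((329,218),.088),((276,146),.029),((352,148),.029),((277,216),.029),((348,219),.029)]:
    print(p,z,'tool mm',T(p,z),'world',onz(m,p,z).round(4))
```

```text
col312 [(172, np.int64(201)), (173, np.int64(199)), (174, np.int64(194)), (175, np.int64(193)), (176, np.int64(192)), (177, np.int64(193)), (178, np.int64(193)), (179, np.int64(192)), (180, np.int64(164)), (181, np.int64(126)), (182, np.int64(120)), (183, np.int64(118)), (184, np.int64(118)), (185, np.int64(118)), (186, np.int64(119)), (187, np.int64(120)), (188, np.int64(119)), (189, np.int64(120)), (190, np.int64(119)), (191, np.int64(120)), (192, np.int64(120)), (193, np.int64(119)), (194, np.int64(120)), (195, np.int64(120)), (196, np.int64(120)), (197, np.int64(120)), (198, np.int64(119)), (199, np.int64(120)), (200, np.int64(120)), (201, np.int64(120)), (202, np.int64(120)), (203, np.int64(120)), (204, np.int64(116)), (205, np.int64(115)), (206, np.int64(115)), (207, np.int64(115)), (208, np.int64(151)), (209, np.int64(166)), (210, np.int64(164)), (211, np.int64(156)), (212, np.int64(158)), (213, np.int64(162)), (214, np.int64(166)), (215, np.int64(168)), (216, np.int64(168)), (217, np.int64(168)), (218, np.int64(168)), (219, np.int64(168)), (220, np.int64(167)), (221, np.int64
[... 925 characters left out ...]
165, 173, 189, 205, 207, 207, 212]
(312, 180) 0.029 tool mm [ -2.9  -1.4 169.9] world [0.496  0.3402 0.029 ]
(312, 205) 0.088 tool mm [ -4.4  -0.9 110.9] world [0.4977 0.3403 0.088 ]
(312, 231) 0.088 tool mm [-24.4  -1.  110.9] world [0.5166 0.3337 0.088 ]
(296, 218) 0.088 tool mm [-14.3 -12.4 110.9] world [0.5033 0.3262 0.088 ]
(329, 218) 0.088 tool mm [-14.2  11.2 110.9] world [0.5109 0.3485 0.088 ]
(276, 146) 0.029 tool mm [ 26.5 -31.5 170. ] world [0.4584 0.3215 0.029 ]
(352, 148) 0.029 tool mm [ 25.   32.1 169.9] world [0.4806 0.381  0.029 ]
(277, 216) 0.029 tool mm [-36.2 -32.6 169.9] world [0.5173 0.2999 0.029 ]
(348, 219) 0.029 tool mm [-39.   30.6 169.8] world [0.5406 0.3588 0.029 ]
```

The robot-side face casts to about the same x at both heights (-3 and -4.4 mm), so it is the flat face and the slant faces away from the robot, as needed. The holder comes out 64 mm square, matching its size. Now the grasp.

Call:
{"op": "play_rows", "data": {"plan": [[-0.011,-0.001,0.03,0,0,0.016],[-0.011,-0.001,0.06,0,0,0.016],[-0.011,-0.001,0.09,0,0,0.016],[-0.011,-0.001,0.115,0,0,0.016],[-0.011,-0.001,0.13,0,0,0.016],[-0.011,-0.001,0.13,0,0,0.016]]}}

```text
t: 3.15
ee_pos: [0.5042, 0.3342, 0.0684]
orientation: [[-0.935, 0.356, -0.004], [0.356, 0.935, -0.002], [0.003, -0.004, -1.0]]
wrist_force: [-0.4, 0.8, -0.1]
width: 0.0854
gripper_force: 0.0
```

Call:
{"op": "play_rows", "data": {"plan": [[0,0,0,0,0,0],[0,0,0,0,0,0],[0,0,0,0,0,0],[0,0,0,0,0,0],[0,0,0,0,0,0],[0,0,0,0,0,0],[0,0,0,0,0,0],[0,0,0,0,0,0]], "hand": 1, "grip_force": 40}}

```text
t: 3.95
ee_pos: [0.5057, 0.3367, 0.0711]
orientation: [[-0.935, 0.354, 0.001], [0.354, 0.935, 0.001], [-0.001, 0.001, -1.0]]
wrist_force: [0.3, 1.1, 5.8]
width: 0.0232
gripper_force: 45.4
```

Call:
{"op": "play_rows", "data": {"plan": [[0,0,-0.03,0,0,0],[0,0,-0.06,0,0,0],[0,0,-0.1,0,0,0],[0,0,-0.13,0,0,0],[0,0,-0.13,0,0,0],[0,0,-0.13,0,0,0]]}}

```text
t: 4.55
ee_pos: [0.5049, 0.3361, 0.2004]
orientation: [[-0.935, 0.354, 0.0], [0.354, 0.935, -0.0], [-0.0, -0.0, -1.0]]
wrist_force: [0.5, -1.0, -0.9]
width: 0.0234
gripper_force: 44.7
```

Run:
```python
from h import *
o=arm.get_obs(); im,m=cam('wrist'); save(im[150:400,150:490],'w2.png')
np.save('w2.npy',dict(m=m,im=im,R=o['orientation'],p=o['ee_pos']),allow_pickle=True)
print(o['ee_pos'],o['orientation'].round(4).tolist(),o['joint_positions'].round(2),o['wrist_force'],o['width'])
```

```text
[0.50492669 0.33612695 0.20039745] [[-0.9353, 0.3539, 0.0002], [0.3539, 0.9353, -0.0001], [-0.0002, -0.0, -1.0]] [ 0.4   0.56  1.53 -0.    1.06 -0.81] [ 0.46091678 -0.97473704 -0.88611497] 0.023440230502445994
```

View pics/w2.png

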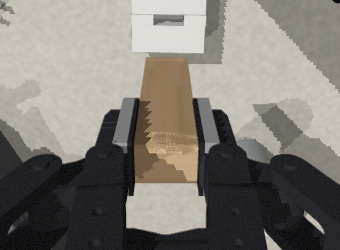

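The wedge is held straight between the pads. Its thin end is at crop row 58 (full-image row 208), cols 298-333. Next is the slot.

Call:
{"op": "play_rows", "data": {"plan": [[-0.187,-0.294,0,0,0,-0.295],[-0.187,-0.294,0,0,0,-0.295],[-0.187,-0.294,0,0,0,-0.295],[-0.187,-0.294,0,0,0,-0.295],[-0.187,-0.294,0,0,0,-0.295],[-0.187,-0.294,0,0,0,-0.295],[-0.187,-0.294,0,0,0,-0.295],[-0.187,-0.294,0,0,0,-0.295],[-0.187,-0.294,0,0,0,-0.295],[-0.187,-0.294,0,0,0,-0.295]]}}

```text
t: 5.6
ee_pos: [0.5746, -0.0039, 0.1988]
orientation: [[-0.995, -0.101, -0.004], [-0.101, 0.995, 0.001], [0.004, 0.002, -1.0]]
wrist_force: [0.2, 0.7, -0.2]
width: 0.0233
gripper_force: 44.7
```

Run:
```python
from h import *
o=arm.get_obs(); im,m=cam('wrist'); save(cv2.resize(im[60:310,200:430],None,fx=2.4,fy=2.4,interpolation=2),'w3.png')
np.save('w3.npy',dict(m=m,im=im,R=o['orientation'],p=o['ee_pos']),allow_pickle=True)
print(o['ee_pos'],o['orientation'].round(4).tolist(),o['joint_positions'].round(2),o['wrist_force'],o['width'])
```

```text
[ 0.57463976 -0.0038621   0.19881738] [[-0.9948, -0.1013, -0.0038], [-0.1013, 0.9948, 0.0014], [0.0036, 0.0018, -1.0]] [-0.2   0.52  1.61  0.    1.02 -1.87] [ 0.15056755  0.67143102 -0.16436661] 0.023338896695809987
```

View pics/w3.png

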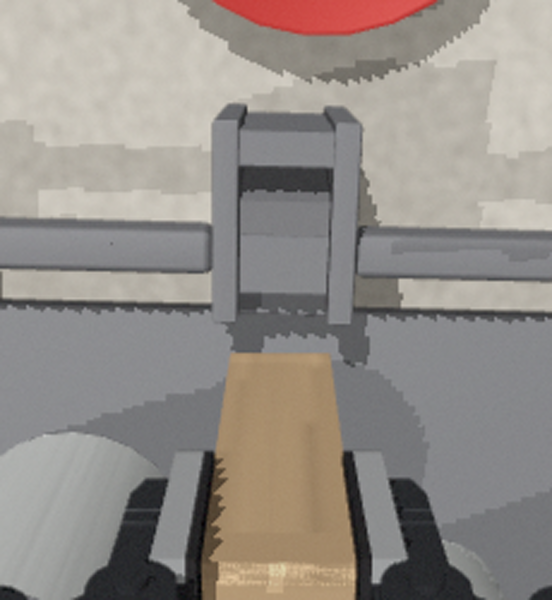

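The wrist view (crop scaled 2.4, offset (200,60)) shows the jaw edge at crop row 166, the rail edge at row 191 and the cheek inner faces at cols 240 and 332. The wedge's thin end is at row 352, cols 229-330.

Run:
```python
from h import *
d=np.load('w3.npy',allow_pickle=True).item(); m,im,R,p0=d['m'],d['im'],d['R'],d['p']
g=cv2.cvtColor(im,cv2.COLOR_RGB2GRAY).astype(float)
T=lambda p,z:(R.T@(onz(m,p,z)-p0)*1000).round(1)
print('rows120-150',g[120:150,308:330].mean(1).round().astype(int).tolist())
print('rows200-212',g[200:212,305:328].mean(1).round().astype(int).tolist())
print('cols294-346 slot',g[132:137,294:346].mean(0).round().astype(int).tolist())
print('cols rail',g[146:156,286:352].mean(0).round().astype(int).tolist())
print('cols wedge',g[209:214,288:346].mean(0).round().astype(int).tolist())
zt=p0[2]-.067
for n,p,z in [('jaw',(319,129.5),.072),('flank',(319,139.5),.072),('flank70',(319,139.5),.070),('chL',(300,135),.072),('chR',(338.3,135),.072),('cheekoutL top',(289,115),.072),('cheekoutR',(350,115),.072),('thin L',(295.4,207),zt),('thinR',(337.5,207),zt),
 ('topedge',(319,293.5),p0[2]+.017),('shelf railL',(210,160),.07),('jawL',(302,129.5),.072),('jawR',(336,129.5),.072),('bR',(347,194),.072),('bL',(290,194),.072),('fL',(293,104),.072),('fR',(346,104),.072)]: print(n,T(p,z))
```

```text
rows120-150 [136, 136, 136, 136, 136, 137, 136, 136, 136, 90, 62, 59, 58, 58, 58, 58, 58, 58, 58, 75, 111, 115, 115, 115, 124, 126, 126, 126, 126, 127]
rows200-212 [117, 128, 129, 129, 130, 131, 131, 142, 149, 150, 149, 145]
cols294-346 slot [137, 136, 136, 134, 117, 59, 44, 54, 58, 60, 58, 57, 58, 58, 58, 57, 59, 59, 59, 57, 58, 58, 57, 57, 60, 58, 58, 59, 58, 58, 58, 59, 58, 58, 59, 58, 60, 58, 58, 59, 59, 59, 48, 59, 63, 132, 138, 139, 137, 136, 136, 137]
cols rail [167, 170, 141, 139, 138, 137, 136, 137, 136, 135, 134, 134, 111, 56, 122, 126, 126, 126, 126, 126, 126, 127, 126, 127, 127, 126, 126, 125, 126, 126, 126, 127, 126, 126, 126, 126, 126, 126, 125, 126, 126, 127, 126, 126, 126, 126, 126, 127, 127, 126, 126, 87, 118, 136, 137, 137, 136, 136, 135, 135, 134, 135, 112, 94, 101, 106]
cols wedge [139, 139, 139, 139, 139, 138, 139, 143, 146, 148, 148, 149, 150, 151, 150, 148, 147, 144, 143, 144, 144, 145, 146, 146, 146, 146, 145, 145, 146, 146, 147, 146, 148, 148, 148, 148, 150, 149, 149, 150, 150, 150, 152, 152, 150, 147, 145, 143, 142, 140, 126, 124, 124, 124, 124, 106, 97, 94]
jaw [ 45.5   1.6 127. ]
flank [ 38.4   1.7 127. ]
flank70 [ 38.1   1.7 129. ]
chL [ 41.6 -11.8 126.9]
chR [ 41.6  15.3 127. ]
cheekoutL top [ 55.5 -19.3 127. ]
cheekoutR [ 55.5  23.2 127.1]
thin L [  9.4 -12.4  67. ]
thinR [ 9.4 12.  67.1]
topedge [  7.5   0.6 -17. ]
shelf railL [ 23.1 -77.8 128.8]
jawL [ 45.5 -10.3 127. ]
jawR [ 45.5  13.6 127. ]
bR [ -2.3  22.7 126.9]
bL [ -2.3 -19.9 126.8]
fL [ 63.  -16.3 127. ]
fR [ 63.   20.2 127.1]
```

Call:
{"op": "play_rows", "data": {"plan": [[0.034,0.002,0,0,0,0.01],[0.034,0.002,0.02,0,0,0.01],[0.034,0.002,0.04,0,0,0.01],[0.034,0.002,0.05,0,0,0.01],[0.034,0.002,0.05,0,0,0.01],[0.034,0.002,0.05,0,0,0.01]]}}

```text
t: 6.25
ee_pos: [0.5422, -0.0055, 0.1505]
orientation: [[-0.996, -0.087, 0.0], [-0.087, 0.996, 0.0], [-0.0, 0.0, -1.0]]
wrist_force: [-1.5, 0.1, 0.3]
width: 0.0232
gripper_force: 44.7
```

Run:
```python
from h import *
o=arm.get_obs(); im,m=cam('wrist'); save(cv2.resize(im[100:330,200:430],None,fx=2.4,fy=2.4,interpolation=2),'w4.png')
np.save('w4.npy',dict(m=m,im=im,R=o['orientation'],p=o['ee_pos']),allow_pickle=True)
print(o['ee_pos'],o['orientation'].round(4).tolist(),o['wrist_force'],o['width'])
```

```text
[ 0.54222464 -0.00545421  0.15048044] [[-0.9962, -0.0872, 0.0001], [-0.0872, 0.9962, 0.0001], [-0.0001, 0.0001, -1.0]] [-1.51948478  0.05320183  0.33012153] 0.023156370575462097
```

View pics/w4.png

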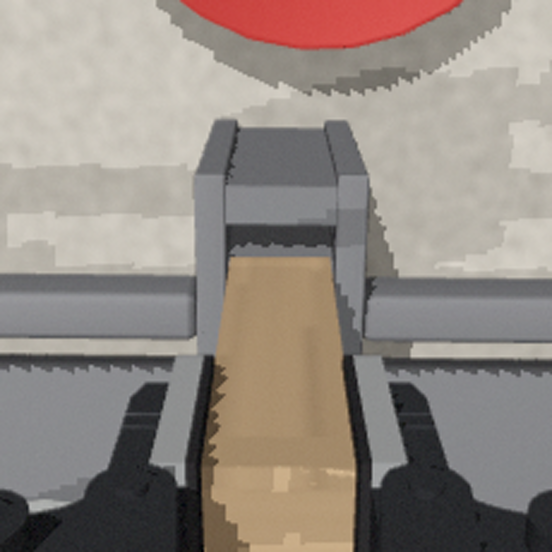

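The jaw edge is at crop row 225, the thin end at row 257 (cols 229-332) and the cheeks at cols 226 and 336. It is centred sideways but needs about 2.5 mm more towards the jaw.

Call:
{"op": "play_rows", "data": {"plan": [[0.0026,0,0,0,0,0],[0.0026,0,0.004,0,0,0],[0.0026,0,0.01,0,0,0],[0.0026,0,0.016,0,0,0],[0.0026,0,0.022,0,0,0],[0.0026,0,0.022,0,0,0]]}}

```text
t: 6.9
ee_pos: [0.5387, -0.0065, 0.1272]
orientation: [[-0.996, -0.086, -0.002], [-0.086, 0.996, 0.001], [0.002, 0.001, -1.0]]
wrist_force: [-0.5, 0.4, -0.2]
width: 0.0231
gripper_force: 44.7
```

Call:
{"op": "play_rows", "data": {"plan": [[0,0,0.003,0,0,0],[0,0,0.006,0,0,0],[0,0,0.008,0,0,0],[0,0,0.008,0,0,0]]}}

```text
t: 7.3
ee_pos: [0.5393, -0.0065, 0.12]
orientation: [[-0.996, -0.086, -0.0], [-0.086, 0.996, 0.0], [0.0, 0.0, -1.0]]
wrist_force: [-1.2, -0.4, 0.4]
width: 0.0231
gripper_force: 44.7
```

Run:
```python
from h import *
o=arm.get_obs(); im,m=cam('wrist'); save(cv2.resize(im[100:330,200:430],None,fx=2.4,fy=2.4,interpolation=2),'w5.png')
print(o['ee_pos'],o['orientation'].round(4).tolist(),o['wrist_force'],o['width'])
```

```text
[ 0.53926257 -0.00654114  0.12003736] [[-0.9963, -0.0857, -0.0005], [-0.0857, 0.9963, 0.0001], [0.0005, 0.0001, -1.0]] [-1.16117628 -0.44565002  0.39380498] 0.023060050449650604
```

View pics/w5.png

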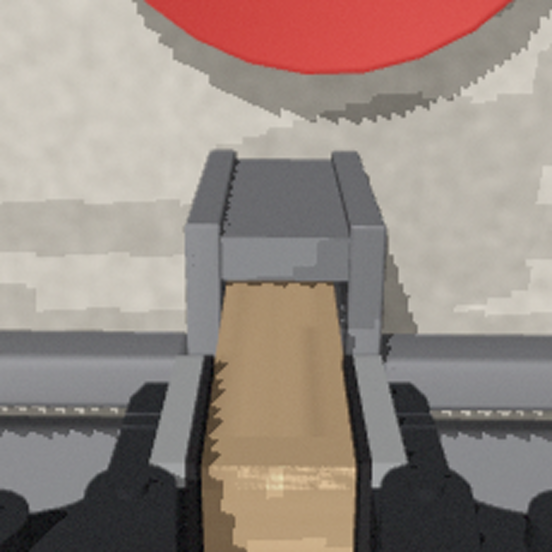

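The wedge is in the slot, flat against the jaw side, with its left side about 1 mm closer to a cheek than its right. I'll keep lowering.

Call:
{"op": "play_rows", "data": {"plan": [[0,0.001,0.002,0,0,0],[0,0.001,0.004,0,0,0],[0,0.001,0.006,0,0,0],[0,0.001,0.006,0,0,0]]}}

```text
t: 7.75
ee_pos: [0.539, -0.0055, 0.114]
orientation: [[-0.996, -0.086, -0.001], [-0.086, 0.996, 0.0], [0.001, 0.0, -1.0]]
wrist_force: [-0.2, 0.3, 0.1]
width: 0.0234
gripper_force: 44.7
```

Call:
{"op": "play_rows", "data": {"plan": [[0,0,0.002,0,0,0],[0,0,0.004,0,0,0],[0,0,0.004,0,0,0]]}}

```text
t: 8.05
ee_pos: [0.5385, -0.0054, 0.1099]
orientation: [[-0.996, -0.086, -0.002], [-0.086, 0.996, 0.0], [0.002, 0.0, -1.0]]
wrist_force: [-2.2, 0.3, -0.1]
width: 0.0233
gripper_force: 44.8
```

Call:
{"op": "play_rows", "data": {"plan": [[0,0,0,0,0,0],[0,0,0,0,0,0],[0,0,0,0,0,0],[0,0,0,0,0,0],[0,0,0,0,0,0],[0,0,0,0,0,0],[0,0,0,0,0,0]], "hand": 0.4}}

```text
t: 8.75
ee_pos: [0.5394, -0.0056, 0.1103]
orientation: [[-0.996, -0.086, 0.0], [-0.086, 0.996, -0.0], [-0.0, -0.0, -1.0]]
wrist_force: [-0.2, 1.3, 0.5]
width: 0.0511
gripper_force: 0.0
```

Call:
{"op": "play_rows", "data": {"plan": [[0,0,-0.02,0,0,0],[0,0,-0.05,0,0,0],[0,0,-0.08,0,0,0],[0,0,-0.11,0,0,0],[0,0,-0.11,0,0,0],[0,0,-0.11,0,0,0]]}}

```text
t: 9.35
ee_pos: [0.5394, -0.0055, 0.2208]
orientation: [[-0.996, -0.086, 0.001], [-0.086, 0.996, -0.0], [-0.001, -0.0, -1.0]]
wrist_force: [0.1, 1.2, -0.3]
width: 0.0515
gripper_force: 0.0
```

Run:
```python
from h import *
o=arm.get_obs(); im,m=cam('wrist'); save(im[100:400,150:490],'w6.png')
np.save('w6.npy',dict(m=m,im=im,R=o['orientation'],p=o['ee_pos']),allow_pickle=True)
print(o['ee_pos'],o['orientation'].round(4).tolist(),o['wrist_force'],o['width'])
```

```text
[ 0.53937771 -0.00554259  0.22082177] [[-0.9963, -0.0858, 0.0013], [-0.0858, 0.9963, -0.0003], [-0.0013, -0.0004, -1.0]] [ 0.05301111  1.23868658 -0.28497684] 0.051525409095351825
```

View pics/w6.png

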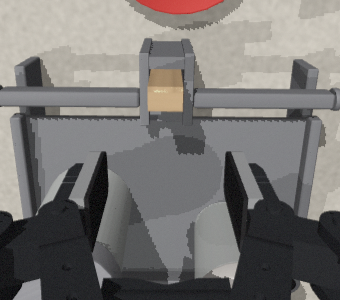

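The wedge stands alone in the slot: top face at crop cols 148-183, rows 88-110 (full 298-333, 188-210). I'll shut the fingers and compute where to press.

Run:
```python
from h import *
d=np.load('w6.npy',allow_pickle=True).item(); m,im,R,p0=d['m'],d['im'],d['R'],d['p']
g=cv2.cvtColor(im,cv2.COLOR_RGB2GRAY).astype(float)
print(g[193:206,290:342].mean(0).round().astype(int).tolist())
print(g[165:220,305:326].mean(1).round().astype(int).tolist())
for z in (.11,.12,.127):
    T=lambda p:(R.T@(onz(m,p,z)-p0)*1000).round(1)
    print(z,T((298,199)),T((333,199)),T((315.5,188)),T((315.5,210)))
print('jaw',(R.T@(onz(m,(315.5,169),.072)-p0)*1000).round(1))
```

```text
[131, 133, 133, 133, 133, 132, 131, 152, 174, 176, 176, 176, 176, 177, 176, 176, 176, 176, 177, 176, 176, 176, 177, 176, 177, 176, 177, 177, 177, 176, 177, 176, 177, 177, 177, 177, 177, 177, 176, 177, 177, 176, 171, 88, 86, 88, 88, 88, 88, 88, 100, 114]
[123, 119, 117, 117, 132, 136, 137, 137, 138, 137, 137, 138, 138, 138, 138, 139, 138, 138, 138, 138, 138, 147, 172, 175, 177, 182, 188, 180, 176, 176, 177, 177, 177, 177, 176, 176, 176, 177, 177, 177, 176, 177, 176, 174, 173, 169, 135, 106, 101, 94, 87, 85, 84, 84, 89]
0.11 [ -0.8 -13.1 110.8] [ -0.8  11.5 110.8] [  7.3  -0.8 110.8] [ -9.   -0.8 110.8]
0.12 [  2.6 -12.6 100.8] [  2.7  11.  100.8] [ 10.4  -0.8 100.8] [ -5.3  -0.8 100.8]
0.127 [  5.1 -12.2  93.8] [ 5.1 10.6 93.8] [12.6 -0.8 93.8] [-2.6 -0.8 93.8]
jaw [ 11.3  -0.9 148.8]
```

Call:
{"op": "play_rows", "data": {"plan": [[0,0,0,0,0,0],[0,0,0,0,0,0],[0,0,0,0,0,0],[0,0,0,0,0,0],[0,0,0,0,0,0],[0,0,0,0,0,0],[0,0,0,0,0,0],[0,0,0,0,0,0]], "hand": 1}}

```text
t: 10.2
ee_pos: [0.5393, -0.0056, 0.2204]
orientation: [[-0.996, -0.086, 0.0], [-0.086, 0.996, -0.0], [-0.0, -0.0, -1.0]]
wrist_force: [-0.1, -0.4, 0.2]
width: 0.0001
gripper_force: 0.0
```

Call:
{"op": "play_rows", "data": {"plan": [[0,-0.001,0.03,0,0,0],[0,-0.001,0.06,0,0,0],[0,-0.001,0.072,0,0,0],[0,-0.001,0.076,0,0,0],[0,-0.001,0.08,0,0,0],[0,-0.001,0.084,0,0,0],[0,-0.001,0.084,0,0,0]]}}

```text
t: 10.9
ee_pos: [0.5398, -0.0066, 0.1367]
orientation: [[-0.996, -0.086, 0.001], [-0.086, 0.996, -0.0], [-0.001, -0.0, -1.0]]
wrist_force: [-0.0, 0.2, 0.0]
width: -0.0004
gripper_force: 0.0
```

Call:
{"op": "play_rows", "data": {"plan": [[0,0,0.002,0,0,0],[0,0,0.004,0,0,0],[0,0,0.006,0,0,0],[0,0,0.008,0,0,0],[0,0,0.01,0,0,0],[0,0,0.01,0,0,0]]}}

```text
t: 11.5
ee_pos: [0.5401, -0.0067, 0.1269]
orientation: [[-0.996, -0.086, 0.002], [-0.086, 0.996, -0.0], [-0.002, -0.001, -1.0]]
wrist_force: [0.0, 0.4, 3.8]
width: -0.0
gripper_force: 1.9
```

Contact at about 4 N. I'll press on in small steps.

Call:
{"op": "play_rows", "data": {"plan": [[0,0,0.001,0,0,0],[0,0,0.002,0,0,0],[0,0,0.002,0,0,0],[0,0,0.002,0,0,0]]}}

```text
t: 11.9
ee_pos: [0.5401, -0.0067, 0.1249]
orientation: [[-0.996, -0.086, 0.002], [-0.086, 0.996, -0.0], [-0.002, -0.001, -1.0]]
wrist_force: [-0.3, 0.1, 4.7]
width: -0.0
gripper_force: 2.7
```

Call:
{"op": "play_rows", "data": {"plan": [[0,0,0.001,0,0,0],[0,0,0.002,0,0,0],[0,0,0.003,0,0,0],[0,0,0.003,0,0,0],[0,0,0.003,0,0,0]]}}

```text
t: 12.4
ee_pos: [0.5399, -0.0066, 0.1217]
orientation: [[-0.996, -0.086, 0.001], [-0.086, 0.996, -0.0], [-0.001, -0.0, -1.0]]
wrist_force: [1.1, 0.4, 5.7]
width: -0.0001
gripper_force: 2.6
```

Call:
{"op": "play_rows", "data": {"plan": [[0,0,0.001,0,0,0],[0,0,0.002,0,0,0],[0,0,0.003,0,0,0],[0,0,0.003,0,0,0],[0,0,0.003,0,0,0]]}}

```text
t: 12.9
ee_pos: [0.5396, -0.0066, 0.1185]
orientation: [[-0.996, -0.086, 0.001], [-0.086, 0.996, -0.0], [-0.001, -0.0, -1.0]]
wrist_force: [1.0, -0.4, 4.6]
width: -0.0001
gripper_force: 2.4
```

Call:
{"op": "play_rows", "data": {"plan": [[0,0,0.001,0,0,0],[0,0,0.002,0,0,0],[0,0,0.003,0,0,0],[0,0,0.003,0,0,0],[0,0,0.003,0,0,0]]}}

```text
t: 13.4
ee_pos: [0.5397, -0.0067, 0.1162]
orientation: [[-0.996, -0.086, 0.001], [-0.086, 0.996, -0.0], [-0.001, -0.0, -1.0]]
wrist_force: [-0.4, -0.9, 10.2]
width: -0.0001
gripper_force: 4.8
```

The force is rising steeply now, so the rail has reached its stop. Finer steps from here.

Call:
{"op": "play_rows", "data": {"plan": [[0,0,0.0003,0,0,0],[0,0,0.0006,0,0,0],[0,0,0.0006,0,0,0],[0,0,0.0006,0,0,0]]}}

```text
t: 13.8
ee_pos: [0.5398, -0.0066, 0.1161]
orientation: [[-0.996, -0.086, 0.001], [-0.086, 0.996, -0.0], [-0.001, -0.001, -1.0]]
wrist_force: [-1.9, -0.9, 13.4]
width: 0.0002
gripper_force: 6.7
```

Call:
{"op": "play_rows", "data": {"plan": [[0,0,0.0003,0,0,0],[0,0,0.0005,0,0,0],[0,0,0.0005,0,0,0],[0,0,0.0005,0,0,0]]}}

```text
t: 14.2
ee_pos: [0.5398, -0.0067, 0.1161]
orientation: [[-0.996, -0.086, 0.002], [-0.086, 0.996, -0.001], [-0.002, -0.001, -1.0]]
wrist_force: [-2.2, -0.5, 15.7]
width: -0.0002
gripper_force: 8.2
```

About 15.7 N with no further travel, so it is jammed. I'll lift off and look.

Call:
{"op": "play_rows", "data": {"plan": [[0,0,0,0,0,0],[0,0,-0.005,0,0,0],[0,0,-0.03,0,0,0],[0,0,-0.07,0,0,0],[0,0,-0.12,0,0,0],[0,0,-0.12,0,0,0],[0,0,-0.12,0,0,0]]}}

```text
t: 14.9
ee_pos: [0.5394, -0.0065, 0.2348]
orientation: [[-0.996, -0.086, 0.001], [-0.086, 0.996, -0.0], [-0.001, -0.0, -1.0]]
wrist_force: [-1.0, 0.2, -0.4]
width: -0.0001
gripper_force: 0.0
```

Run:
```python
from h import *
o=arm.get_obs(); im,m=cam('wrist'); save(cv2.resize(im[120:270,210:430],None,fx=2.5,fy=2.5),'w7.png')
print(o['t'],o['ee_pos'],o['wrist_force'])
```

```text
14.9 [ 0.53938836 -0.00650649  0.23484759] [-0.9606423   0.19768965 -0.36290776]
```

View pics/w7.png

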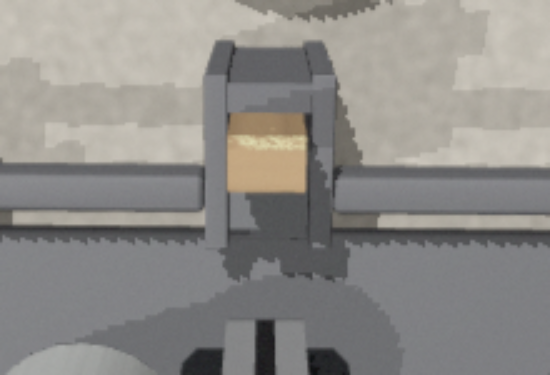

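The wedge (crop cols 228-307, rows 113-192) stands upright and deep against the jaw, and the fingers are clear. Handing in.

```bash
python3 -c "
from h import *
print(arm.job_done())"
```

```text
the job is handed in; nothing more can be done
None
```

The wedge was set loose in the slot, let go, and pressed down to about 15.7 N, where it stopped moving. It stands upright and jammed, about 54 mm deep by my estimate, with the gripper clear, and I handed the job in at about 15 s; no verdict came back.

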